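# Close the bench mixer and hold its sprung drive tensioner engaged

## Robot

A 6-joint arm with a two-finger parallel gripper is mounted at the origin on the work surface. World frame = base frame: x ahead of the robot, y to its left, z up, the work surface at z = 0. Lengths are in m, angles in rad, forces in N, time in s.
With the tool pointing down it reaches from about 0.325 to 1 m from the base axis. Payload 5.1 kg.
Tool frame: the origin (TCP) lies at the very end of the fingers, on their centre line; the grasp point (between the pads) lies 19 mm behind it; z points along the fingers, y is the line along which they close (so a half turn about z gives the same grasp; the last joint's range is limited). The gripper opens to 85 mm and grips with 20 to 120 N. Pads are 22 mm wide; open, the fingers measure 114 mm over their backs; the gripper's body (76 mm by 85 mm) begins 54 mm behind the grasp point. The pads swing forward as they close: fully open they stand 13 mm farther back than shut.
Start: joints at [1.223, 0.124, 1.65, -0, 1.367, -0.083], TCP at [0.17, 0.627, 0.231] pointing down, gripper open.
Joint ranges: [-2.61, 2.61], [-1.02, 2.33], [0.03, 2.71], [-1.35, 4.49], [0.32, 2.68], [-2.91, 2.91]. Speed limits (rad/s): [2.57, 2.57, 3.14, 3.14, 3.14, 3.14].

## Interface

Orientations are given as [roll, pitch, yaw] about the fixed x, y, z axes, in that order (R = Rz(yaw) Ry(pitch) Rx(roll)).
In Python, from rig import * gives the robot as it stands.
- The arm moves only by the shell command python3 -m crank 'ROWS' [OPENING]. ROWS is JSON, a list of rows, each a list of 2 entries, a list of its own where there are three numbers: the shift along the tool's x, y, z in mm, then the turn, a rotation vector about the tool's x, y, z in degrees. In form: [[[x, y, z], [rx, ry, rz]], ...]. A call has 1 to 12 rows; each row shifts and turns the commanded pose from where the row before left it, along the tool's axes as they then stand; what a row does not reach is not made up. A row lasts 1/10 s, in which the tool goes at most 50 mm and 8.59 degrees, less where a joint would pass 70% of its speed; a pose out of reach is approached as far as the arm can. A call is refused whole if a number of a shift passes 50 or a number of a turn 8.59, either way. A call with a gripper value outside its range is refused whole. OPENING is the closure in counts, from 0 (fully open) to 255 (shut), set as the call begins (- or left out, the last holds). The fingers move at their own pace and stop on an object; the grip force is fixed at half the most. Time passes only in rows, so rows that do not move let the fingers close. It gives the time, the measured TCP pose, the force, the opening and the grip force at its end, in the units of the state.
- read_state(): the state, without advancing time (a new reading comes with each control period).
- grab_frame(name): name is "side" or "top"; returns a dict with "image" (480x640x3 uint8, blue, green, red), "fx", "fy", "cx", "cy" (pixels), "camera_from_world" (4x4, takes a point from world to camera coordinates). Camera axes: x right, y up, looking along -z (the intrinsics and any distortion apply to the point x, -y, -z); pixel columns grow to the right and rows downward; lengths in m; the calibration is good to about 2 mm. A picture is of the moment at which its call begins. There is no depth.
- hand_in(): hands the job in; it is judged then, once.
Trained networks look in a picture, given as the dict that the camera call returned (one of the last four; its "shot" number tells which), for a name from the list of things; names that differ only in an ending like _2 or _b are one class to them, and where a whole thing is asked for, a point or a joint stands for the part that bears it (a point fixed in the world has none). Each returns a list of dicts, best first, with "conf" (0 to 1); they miss things now and then, are a little off and sometimes report something else, mostly with a low value. They report only what shows in the picture. A call takes as long as a camera call.
- find_in(name, picture): "box" ([left, top, right, bottom] in pixels, round what is visible of it).
The state is a dict: "clock": time; "q": joint angles; "joint_vel": joint speeds; "joint_torque": joint torques, N m; "ee_pos": TCP position; "eef_rot": TCP orientation; "ft_force": force on the tool from outside, world axes, zero at the start; "moment": the same for the moment, N m; "opening": finger opening in m; "finger_force": force on a finger pad.
Only numpy, scipy, OpenCV 4.12 (cv2) and the standard library are available. Lean on these libraries where they do the work, as an engineer would, in place of code of your own. Each camera call takes 0.05 s, during which the arm holds its last target. There are 200 camera calls.

## Task

Gently lower the bench mixer's open lid until it is fully closed over its jar chamber; only then push the upright post of the sprung tensioner arm on its drive back, away from the robot, past the ratchet click and almost to its stop. The arm springs back if let go, so finish while still pushing or gripping the post and holding the arm compressed. Do not disturb the other things on the bench or the small vial standing on the mixer.

Things in the scene. Friction and masses are not known exactly. Their poses are not given: they have to be found in the camera images.
- mixer: bench mixer, fixed to the bench: grey base plate 210 x 385 x 15 mm; origin at the centre of its underside on the bench; its x axis points to its back (away from the robot), y to its left, z up. On its left half stands the lidded jar chamber, on its right half (centre x 0, y -95 mm) a white drive housing 180 x 180 mm whose top is 80 mm above the bench
- chamber (a point): centre of the mouth of the open-topped white chamber, at x 0, y +90 mm of the mixer, 115 mm above the bench; the chamber is 170 x 170 mm outside, with capped jars inside that stay below the rim
- drive_wheel (a point): centre of the top of the fixed rubber drive wheel, radius 25 mm, on the drive housing at x +48, y -75 mm of the mixer, 116 mm above the bench
- idler (a point): centre of the top of the rubber idler roller, radius 16 mm, on the tensioner arm 60 mm from its pivot, 115 mm above the bench
- lid (a joint): angle of the chamber's lid about its hinge, rad: 0 closed flat on the rim, grows as its front edge rises, at most 1.5 (nearly upright). The hinge is stiff (0.28 N m of friction): the lid stays where it is left and takes a push of 1 to 4 N near its front edge, down and towards the mixer's front (-x), to close
- lid_hinge (a point): middle of the lid's hinge line, at the back (+x) rim of the chamber, on the underside of the lid; the hinge runs along the mixer's y axis. 115.5 mm above the bench
- lid_front (a point): middle of the lid's front edge, on its outer (top) face, 170 mm from the hinge. The lid is a bare aluminium plate 170 x 170 x 10 mm with a finger tab 50 mm wide that sticks out 21 mm further beyond the front edge. Open, its outer face looks to the back (+x) and up
- tensioner (a joint): angle of the sprung tensioner arm, rad: 0 at rest, grows as its post is pushed back (to the mixer's +x, anticlockwise from above), end stop 0.60. The ratchet pawl rides over its tooth at 0.36 (the click); fully past is 0.50 and more. The pawl does not lock: the spring always drives the arm back. Pushing at the post takes 4 N at first, 9 N before the click, 5 N just after it, 8 N when held
- pivot (a point): vertical axis of the tensioner arm, on the top of the drive housing (80 mm above the bench), at x -10, y -30 mm of the mixer
- post (a point): middle of the upright steel post at the outer end of the tensioner arm, on its axis, 126 mm above the bench. Post: diameter 20 mm, from 97 to 155 mm above the bench, 135 mm from the pivot. The arm, a steel bar 18 mm wide, top 97 mm above the bench, points from the pivot to the mixer's -y, turned 0.3 rad towards its front (-x) at joint value 0
- vial: bystander: amber glass vial with white cap, diameter 24, height 50 mm, loose on the drive housing's front inner corner; origin at the centre of its underside
- bottle: bystander: amber reagent bottle, diameter 60, height 130 mm, loose on the bench left of the mixer; origin under its centre
- beaker: bystander: glass beaker, diameter 66, height 85 mm, loose on the bench behind the mixer; origin under its centre
- wrench: bystander: steel wrench 140 mm long lying in front of the mixer; origin in its middle, underneath
- rack: bystander: white tube rack 160 x 70 mm, 80 mm high with its tubes, loose on the bench right of the mixer; origin under its centre
- weight: bystander: small brass weight, diameter 32, height 30 mm, loose in front of the mixer; origin under its centre

How it is judged:
On the way, in this order (a step that is already met when the one before it is completed fails the run):
1. the lid is closed while the tensioner arm still rests (value of joint lid below 0.04 rad and value of joint tensioner below 0.12 rad), for 0.2 s.
2. the robot holds the tensioner arm past the click, the lid still closed (value of joint tensioner above 0.5 rad and value of joint lid below 0.04 rad and contact force between any of the fingers, the arm and tensioner above 2 N), for 0.3 s.
At the end, for the whole second after the job is handed in: The lid is closed (under 0.04 rad, about 7 mm at its front edge), and the robot itself holds the tensioner arm still past its click (joint above 0.50 rad of 0.60) with more than 2 N of contact on it (all of step 2 and velocity of joint tensioner between -0.1 and 0.1 rad/s); the arm keeps its last pose, push and grip.
It fails at once if the tensioner arm is pushed past half its swing while the lid is open (value of joint lid above 0.1 rad and value of joint tensioner above 0.28 rad).
It fails at once if the lid is slammed (faster than 2.5 rad/s) (velocity of joint lid below -2.5 rad/s).
It fails at once if a bystander is shifted more than 30 mm (distance of any of vial, bottle, beaker, wrench, rack, weight from where it was at the start of the episode above 0.03 m).
It fails at once if a standing bystander is tipped (angle between any of vial, bottle, beaker, rack, weight's own z axis and vertical above 0.5 rad).
It also fails if it takes over 46 s, if anything falls off the work surface, if the arm or the gripper's body presses on something with over 40 N, if the wrist force passes 120 N, or if a joint passes its speed limit or range.

## Working session

There is one attempt and no reset: what is moved stays moved. The work goes in short steps, Python scripts to look and compute and a shell command to move; the robot and the scene stay as the last step left them, time stands still between calls to the robot, and variables do not carry over. Pictures are saved under pics/ and viewed, at most 10 in all, crops included, and the job is handed in when it is done.

```bash
mkdir -p pics; ls; cat > h.py <<'E'
from rig import *
import numpy as np, cv2
def proj(f,P):
    T=np.array(f["camera_from_world"]);p=T[:3,:3]@np.array(P,float)+T[:3,3]
    return np.array([f["cx"]+f["fx"]*p[0]/-p[2], f["cy"]-f["fy"]*p[1]/-p[2]])
def unproj(f,u,v,z):
    T=np.array(f["camera_from_world"]);R=T[:3,:3];c=-R.T@T[:3,3]
    d=R.T@np.array([(u-f["cx"])/f["fx"],-(v-f["cy"])/f["fy"],-1])
    return c+d*(z-c[2])/d[2]
E
python3 - <<'E'
from h import *
s=read_state();print(s)
for n in("side","top"):
    f=grab_frame(n);cv2.imwrite(f"pics/{n}0.png",f["image"])
    T=np.array(f["camera_from_world"]);print(n,[k for k in f],f["fx"],f["cx"],f["cy"],-T[:3,:3].T@T[:3,3])
    for k in("mixer","lid","post","tensioner","vial","bottle","beaker","wrench","rack","weight","drive_wheel","idler"):
        r=find_in(k,f)
        print(k,[([int(x) for x in q["box"]],round(q["conf"],2)) for q in r[:2]])
E
```

```text
pics
{'clock': 0.0, 'q': array([ 1.22340431e+00,  1.24518393e-01,  1.65169483e+00,  1.56777109e-05,
        1.36749734e+00, -8.26142620e-02]), 'joint_vel': array([-0.00076934,  0.00153557, -0.00332298, -0.00099669, -0.00093657,
       -0.00104205]), 'joint_torque': array([ 1.01886966e-03, -4.23648334e+01, -3.65434170e+01,  6.81039779e-06,
        7.22876939e-03, -2.12964528e-05]), 'ee_pos': array([0.16992306, 0.62675505, 0.23003211]), 'eef_rot': array([-3.13948324e+00, -1.90066046e-04,  2.87681152e+00]), 'ft_force': array([-0.43778823,  0.20383888, -0.69001509]), 'moment': array([-0.02276513, -0.05250238, -0.00513519]), 'finger_force': 0.0, 'opening': 0.08558914251754803}
side ['image', 'fx', 'fy', 'cx', 'cy', 'camera_from_world', 'shot'] 530.4252266829731 313.4604529351528 238.76181847924465 [ 0.36893814 -0.53018514  0.79345162]
mixer [([249, 122, 418, 410], 0.87)]
lid [([303, 115, 375, 243], 0.62)]
post [([316, 275, 348, 358], 0.85)]
tensioner [([312, 271, 347, 359], 0.83), ([248, 120, 423, 410], 0.55)]
vial [([279, 268, 295, 298], 0.8), ([345, 386, 471, 480], 0.63)]
bottle [([294,
[... 253 characters left out ...]
[([312, 272, 347, 358], 0.73)]
top ['image', 'fx', 'fy', 'cx', 'cy', 'camera_from_world', 'shot'] 567.1850521756128 330.14210769009713 241.69568219558718 [0.44520823 0.04831915 1.39042568]
mixer [([280, 199, 450, 306], 0.63)]
lid [([284, 196, 368, 239], 0.57)]
post [([368, 237, 441, 284], 0.93)]
tensioner [([371, 240, 439, 283], 0.65)]
vial [([367, 276, 380, 287], 0.56)]
bottle [([248, 210, 274, 238], 0.79)]
beaker [([402, 178, 432, 211], 0.65)]
wrench [([372, 302, 421, 324], 0.73)]
rack [([460, 212, 497, 283], 0.83)]
weight [([331, 299, 344, 313], 0.68), ([247, 210, 276, 239], 0.59)]
drive_wheel [([281, 193, 451, 305], 0.56)]
idler [([371, 242, 441, 282], 0.7), ([283, 196, 452, 304], 0.69)]
```

```bash
python3 - <<'E'
import cv2
a=cv2.imread("pics/side0.png")[90:480,200:520];cv2.imwrite("pics/s1.png",cv2.resize(a,None,fx=1.5,fy=1.5))
a=cv2.imread("pics/top0.png")[160:340,230:510];cv2.imwrite("pics/t1.png",cv2.resize(a,None,fx=2.8,fy=2.8,interpolation=cv2.INTER_CUBIC))
E
```

```text
(no output)
```

View pics/s1.png

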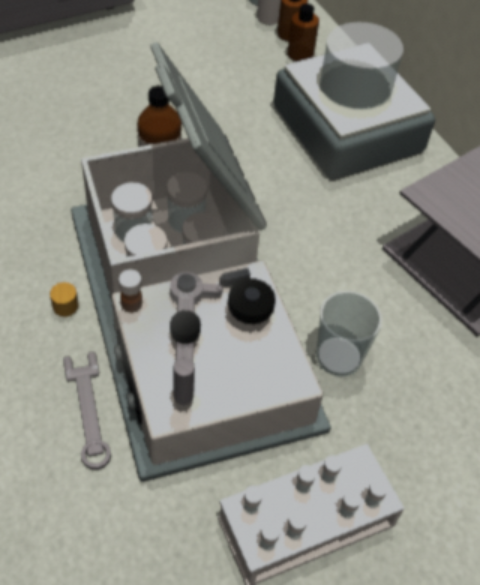

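View pics/t1.png

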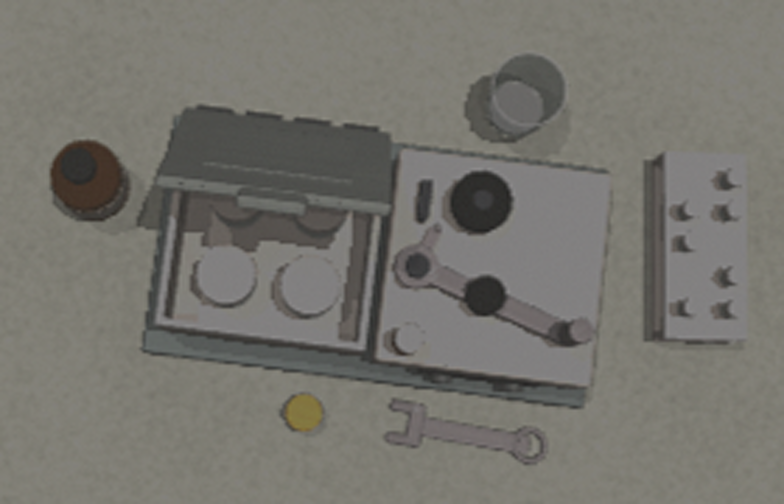

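```bash
cat > fit.py <<'E'
from h import *
from scipy.optimize import least_squares
ft=grab_frame("top");fs=grab_frame("side")
T=lambda u,v:(ft,230+u/2.8,160+v/2.8)
S=lambda u,v:(fs,200+u/1.5,90+v/1.5)
# mixer-frame points
obs=[((-.105,.1925,.015),T(146,352)),((-.105,-.1925,.015),T(583,406)),
((.09,-.005,.08),T(400,150)),((.09,-.185,.08),T(609,173)),((-.09,-.185,.08),T(589,384)),((-.09,-.005,.08),T(377,360)),
((.048,-.075,.116),T(481,202)),((-.01,-.03,.1),T(415,265)),((-.085,.175,.115),T(153,322)),((-.085,.005,.115),T(366,349)),
((-.09,-.185,.08),S(152,436)),((.09,-.185,.08),S(318,393)),((.048,-.075,.116),S(252,297)),((-.105,-.1925,.015),S(143,462)),((-.085,.175,.115),S(84,160))]
def W(p,P):
    c,s=np.cos(p[2]),np.sin(p[2]);return np.array([p[0]+c*P[0]-s*P[1],p[1]+s*P[0]+c*P[1],P[2]])
def post(t,z=.155,r=.135):
    a=-np.pi/2-.3+t; return (-.01+r*np.cos(a),-.03+r*np.sin(a),z)
def lid(a,d,y,n):  # d from hinge, n outward normal offset
    return (.085-d*np.cos(a)+n*np.sin(a), .09+y, .1155+d*np.sin(a)+n*np.cos(a))
if __name__=="__main__":
    def res(p):
        r=[]
        for P,o in obs: r+=list(proj(o[0],W(p,P))-o[1:])
        for P,o in((post(p[3]),T(577,329)),(post(p[3],.115,.06),T(485,294)),
          (lid(p[4],.17,.085,0),T(160,187)),(lid(p[4],.17,-.085,0),T(390,211)),(lid(p[4],.191,0,0),T(273,212))):
            r+=list(proj(o[0],W(p,P))-o[1:])
        return np.array(r)
    s=least_squares(res,[.45,0,-.1,0,1.2],loss="soft_l1");p=s.x
    print(p.round(4));print(res(p).reshape(-1,2).round(1).tolist())
    np.save("p.npy",p)
    print("post",W(p,post(p[3],.126)),"end",W(p,post(.55,.126)),"lid front",W(p,lid(p[4],.17,0,.01)),"tab",W(p,lid(p[4],.191,0,.01)),"hinge",W(p,(.085,.09,.1155)))
    for k,b in(("vial",(373,281)),("bottle",(261,224)),("beaker",(417,195)),("rack",(478,247))): print(k,unproj(ft,*b,.05))
E
python3 fit.py
```

```text
[ 0.5868 -0.0293 -0.1141 -0.0256  1.0787]
[[-1.8, -0.5], [0.5, -0.5], [-0.6, -2.2], [1.4, -1.4], [1.0, 0.1], [-1.1, -0.7], [0.2, -1.8], [0.7, -0.7], [0.5, 0.4], [-0.5, -0.2], [-1.6, 1.9], [4.0, 0.2], [-1.2, -1.2], [-2.8, 10.7], [-3.8, -1.0], [1.2, 0.6], [0.4, -0.3], [-2.3, -0.4], [-0.2, 1.1], [-1.3, -0.6]]
post [ 0.51599636 -0.18011259  0.126     ] end [ 0.59175562 -0.19171274  0.126     ] lid front [0.61047075 0.05858742 0.27005216] tab [0.60061303 0.0597173  0.28856023] hinge [0.68151525 0.05044436 0.1155    ]
vial [ 0.51424983 -0.04791562  0.05      ]
bottle [0.64867873 0.21939242 0.05      ]
beaker [ 0.72136668 -0.15416187  0.05      ]
rack [ 0.59650779 -0.29750927  0.05      ]
```

```bash
python3 -m crank '[[[0,0,-40],[0,0,0]],[[0,0,-40],[0,0,0]],[[0,0,-40],[0,0,0]],[[-32,-21,0],[0,0,0]],[[-32,-21,0],[0,0,0]],[[-32,-21,0],[0,0,0]],[[-32,-21,0],[0,0,0]],[[-32,-21,0],[0,0,0]],[[-32,-21,0],[0,0,0]],[[-32,-21,0],[0,0,0]],[[-32,-21,0],[0,0,0]],[[-32,-21,0],[0,0,0]]]' 255
python3 -m crank '[[[-32,-21,0],[0,0,0]],[[-32,-21,0],[0,0,0]],[[-32,-21,0],[0,0,0]],[[-32,-21,0],[0,0,0]],[[-32,-21,0],[0,0,0]],[[-32,-21,0],[0,0,0]],[[-32,-21,0],[0,0,0]],[[-32,-21,0],[0,0,0]],[[-32,-21,0],[0,0,0]],[[-32,-21,0],[0,0,0]],[[-32,-21,0],[0,0,0]]]'
python3 -m crank '[[[0,0,0],[0,0,8.3]],[[0,0,0],[0,0,8.3]],[[0,0,0],[0,0,8.3]],[[0,0,0],[0,0,8.3]],[[0,0,0],[0,0,8.3]],[[0,0,0],[0,0,8.3]],[[0,0,0],[0,0,8.3]],[[0,0,0],[0,0,8.3]],[[0,0,0],[0,0,8.3]],[[0,0,0],[0,0,8.3]],[[0,0,0],[0,0,0]],[[0,0,0],[0,0,0]]]'
```

```text
clock: 2.6
ee_pos: [0.3994, 0.3682, 0.3515]
eef_rot: [3.141, 0.0, 2.877]
ft_force: [0.4, 0.8, -0.3]
opening: -0.0001
finger_force: 0.0
clock: 3.7
ee_pos: [0.6788, 0.0532, 0.3514]
eef_rot: [3.141, 0.0, 2.877]
ft_force: [0.5, 0.8, -1.3]
opening: 0.0002
finger_force: 0.0
clock: 4.9
ee_pos: [0.6779, 0.0544, 0.3513]
eef_rot: [-3.142, 0.0, 1.431]
ft_force: [0.1, -0.7, -0.9]
opening: 0.0
finger_force: 0.0
```

```bash
python3 -m crank '[[[0,0,30],[0,0,0]],[[0,0,30],[0,0,0]],[[0,0,30],[0,0,0]],[[0,0,5],[0,0,0]],[[0,0,0],[0,0,0]]]'
python3 - <<'E'
from h import *
a=grab_frame("side")["image"][60:280,240:480];b=grab_frame("top")["image"][160:300,250:400]
cv2.imwrite("pics/c1.png",np.hstack([cv2.resize(a,(436,400)),cv2.resize(b,(364,400))]))
E
```

```text
clock: 5.4
ee_pos: [0.6774, 0.0545, 0.2551]
eef_rot: [-3.139, 0.0, 1.429]
ft_force: [0.7, 0.7, 0.2]
opening: 0.0
finger_force: 0.0
```

View pics/c1.png

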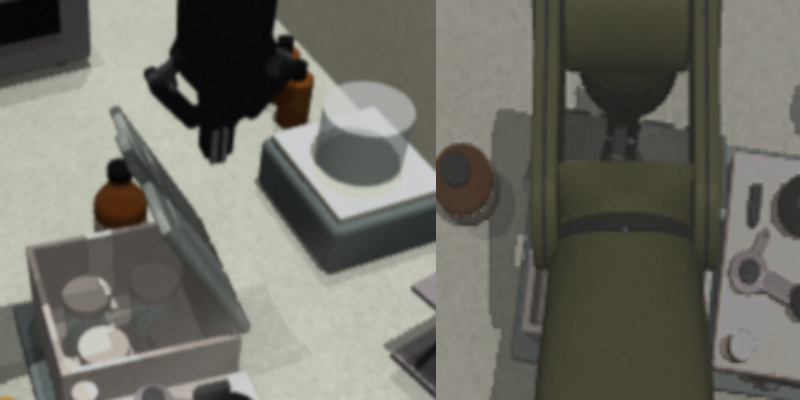

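```bash
python3 -m crank '[[[0,-5,-12],[0,0,0]],[[0,-15,0],[0,0,0]],[[0,-10,0],[0,0,0]],[[0,-5,0],[0,0,0]],[[0,0,0],[0,0,0]]]'; python3 -m crank '[[[0,-5,0],[0,0,0]],[[0,-5,0],[0,0,0]],[[0,0,0],[0,0,0]]]'
```

```text
clock: 6.0
ee_pos: [0.6429, 0.0596, 0.2694]
eef_rot: [3.14, -0.0, 1.429]
ft_force: [0.9, 0.1, 0.2]
opening: 0.0003
finger_force: 0.0
clock: 6.3
ee_pos: [0.6329, 0.0609, 0.2681]
eef_rot: [-3.141, 0.0, 1.428]
ft_force: [-0.2, -0.7, 1.1]
opening: 0.0001
finger_force: 0.0
```

```bash
python3 -m crank '[[[0,-9,4],[0,0,0]],[[0,-9,4],[0,0,0]],[[0,-9,4],[0,0,0]],[[0,-8,4],[0,0,0]],[[0,0,0],[0,0,0]]]'; python3 -m crank '[[[0,-8,7],[0,0,0]],[[0,-8,7],[0,0,0]],[[0,-8,7],[0,0,0]],[[0,-7,9],[0,0,0]],[[0,-7,9],[0,0,0]],[[0,-7,9],[0,0,0]],[[0,0,0],[0,0,0]]]'
```

```text
clock: 6.8
ee_pos: [0.5972, 0.0661, 0.2514]
eef_rot: [-3.14, 0.0, 1.428]
ft_force: [0.1, -0.4, 0.0]
opening: -0.0002
finger_force: 0.0
clock: 7.5
ee_pos: [0.5522, 0.0724, 0.2019]
eef_rot: [-3.138, 0.0, 1.428]
ft_force: [-0.8, -0.4, 0.0]
opening: -0.0001
finger_force: 0.0
```

```bash
python3 - <<'E'
from h import *
a=grab_frame("side")["image"][60:320,220:480];b=grab_frame("top")["image"][160:300,250:400]
cv2.imwrite("pics/c2.png",np.hstack([cv2.resize(a,(400,400)),cv2.resize(b,(364,400))]))
E
```

```text
(no output)
```

View pics/c2.png

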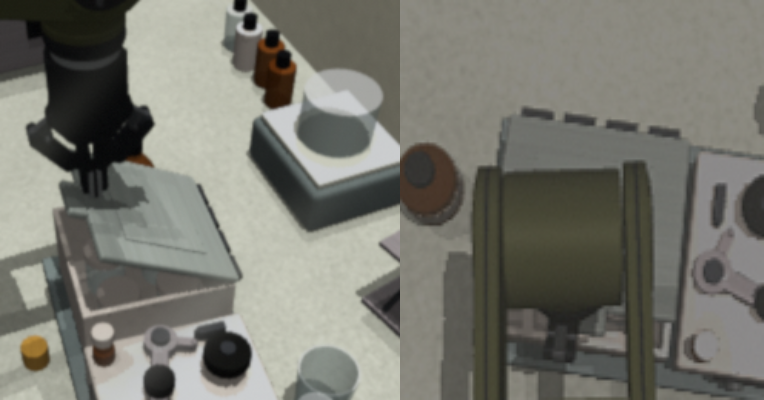

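```bash
python3 -m crank '[[[0,-5,10],[0,0,0]],[[0,-5,10],[0,0,0]],[[0,-5,10],[0,0,0]],[[0,-3,11],[0,0,0]],[[0,-3,11],[0,0,0]],[[0,-3,10],[0,0,0]],[[0,0,0],[0,0,0]]]'; python3 -m crank '[[[0,0,5],[0,0,0]],[[0,0,5],[0,0,0]],[[0,0,3],[0,0,0]],[[0,0,0],[0,0,0]]]'
```

```text
clock: 8.3
ee_pos: [0.5288, 0.0756, 0.1399]
eef_rot: [-3.138, 0.001, 1.428]
ft_force: [-0.6, -0.4, -0.3]
opening: -0.0
finger_force: 0.0
clock: 8.7
ee_pos: [0.5303, 0.0756, 0.1289]
eef_rot: [-3.141, 0.0, 1.428]
ft_force: [0.3, 0.1, 0.5]
opening: 0.0003
finger_force: 0.0
```

```bash
python3 -m crank '[[[0,0,3],[0,0,0]],[[0,0,2],[0,0,0]],[[0,0,0],[0,0,0]]]';python3 -m crank '[[[0,0,2],[0,0,0]],[[0,0,0],[0,0,0]],[[0,0,0],[0,0,0]]]'
```

```text
clock: 9.0
ee_pos: [0.5308, 0.0757, 0.1255]
eef_rot: [3.141, -0.0, 1.428]
ft_force: [-3.0, -1.2, 5.6]
opening: 0.0
finger_force: 2.7
clock: 9.3
ee_pos: [0.5309, 0.0756, 0.1254]
eef_rot: [3.141, 0.0, 1.428]
ft_force: [-7.4, -1.2, 14.3]
opening: -0.0001
finger_force: 7.1
```

```bash
python3 -m crank '[[[0,0,-20],[0,0,0]],[[0,0,-40],[0,0,0]],[[0,0,-40],[0,0,0]],[[0,0,-35],[0,0,0]],[[-36,3,0],[0,0,0]],[[-36,3,0],[0,0,0]],[[-36,3,0],[0,0,0]],[[-36,3,0],[0,0,0]],[[-36,3,0],[0,0,0]],[[-36,4,0],[0,0,0]],[[-39,4,0],[0,0,0]],[[0,0,0],[0,0,0]]]' 75
python3 - <<'E'
from h import *
a=grab_frame("side")["image"][100:420,200:460];b=grab_frame("top")["image"][160:320,260:460]
cv2.imwrite("pics/c3.png",np.hstack([cv2.resize(a,(390,480)),cv2.resize(b,(410,480))]))
E
```

```text
clock: 10.5
ee_pos: [0.5165, -0.1837, 0.2571]
eef_rot: [-3.141, 0.001, 1.423]
ft_force: [-0.1, -0.3, -0.4]
opening: 0.0603
finger_force: 0.0
```

View pics/c3.png

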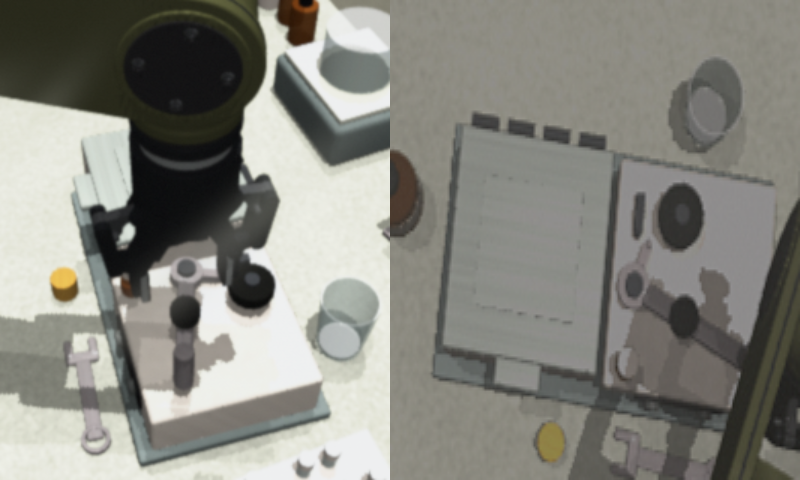

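```bash
python3 -m crank '[[[2,1,35],[0,0,0]],[[0,0,35],[0,0,0]],[[0,0,15],[0,0,0]],[[0,0,0],[0,0,0]]]'
python3 - <<'E'
from h import *
a=grab_frame("side")["image"][200:400,220:420]
cv2.imwrite("pics/c4.png",cv2.resize(a,(500,500)))
E
```

```text
clock: 11.0
ee_pos: [0.5166, -0.1764, 0.1693]
eef_rot: [-3.136, -0.002, 1.43]
ft_force: [-0.5, 0.1, -0.6]
opening: 0.0604
finger_force: 0.0
```

View pics/c4.png

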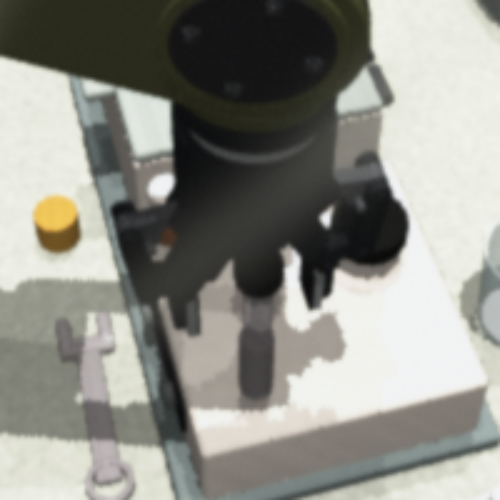

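```bash
python3 -m crank '[[[-4,1,12],[0,0,0]],[[0,0,15],[0,0,0]],[[0,0,15],[0,0,0]],[[0,0,10],[0,0,0]],[[0,0,0],[0,0,0]]]'; python3 - <<'E'
from h import *
f=grab_frame("side");a=f["image"][200:400,220:420]
print((proj(f,read_state()["ee_pos"])-[220,200])*2.5)
cv2.imwrite("pics/c5.png",cv2.resize(a,(500,500)))
E
```

```text
clock: 11.55
ee_pos: [0.5171, -0.1817, 0.1176]
eef_rot: [-3.137, -0.001, 1.428]
ft_force: [0.8, -0.1, -0.3]
opening: 0.0603
finger_force: 0.0
[252.37982735 368.60853539]
```

View pics/c5.png

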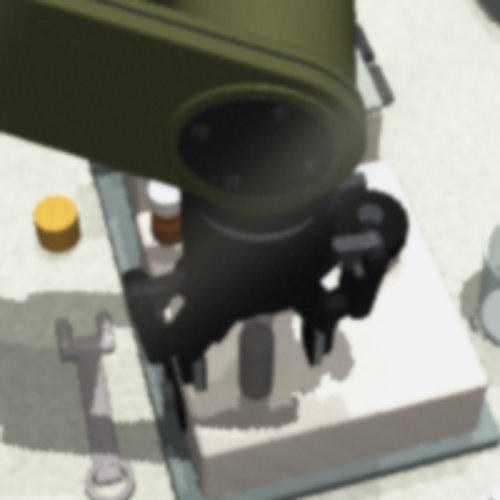

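```bash
python3 -m crank '[[[0,0,0],[0,0,0]],[[0,0,0],[0,0,0]],[[0,0,0],[0,0,0]],[[0,0,0],[0,0,0]],[[0,0,0],[0,0,0]]]' 255; python3 - <<'E'
from fit import *
p=np.load("p.npy");s=read_state();print(s["ft_force"])
for t in(0,.15,.3,.45,.55): print(t,W(p,post(t))-W(p,post(0)))
E
```

```text
clock: 12.1
ee_pos: [0.5186, -0.1825, 0.1212]
eef_rot: [3.142, 0.0, 1.428]
ft_force: [-4.0, -0.1, 5.6]
opening: 0.0184
finger_force: 58.4
[-3.47747529  0.35354352  6.13673669]
0 [0. 0. 0.]
0.15 [ 0.01907881 -0.00673002  0.        ]
0.3 [ 0.03894911 -0.01053337  0.        ]
0.45 [ 0.05916465 -0.01132462  0.        ]
0.55 [ 0.0726093  -0.01016717  0.        ]
```

```bash
python3 -m crank '[[[-1.6,6.5,-2],[0,0,-2.9]],[[-1.6,6.5,0],[0,0,-2.9]],[[-1.6,6.5,0],[0,0,-2.9]],[[-1.6,6.5,0],[0,0,-2.9]],[[-1.6,6.5,0],[0,0,-2.9]],[[-1.6,6.5,0],[0,0,-2.9]]]'; python3 -m crank '[[[-1.6,6.5,0],[0,0,-2.9]],[[-1.6,6.5,0],[0,0,-2.9]],[[-1.6,6.5,0],[0,0,-2.9]],[[-1.6,6.5,0],[0,0,-2.9]],[[-1.6,6.5,0],[0,0,-2.9]],[[0,0,0],[0,0,0]],[[0,0,0],[0,0,0]]]'; python3 - <<'E'
from fit import *
p=np.load("p.npy");print([W(p,post(t)) for t in(0,.5,.55,.6)])
E
```

```text
clock: 12.8
ee_pos: [0.5555, -0.193, 0.1213]
eef_rot: [-3.136, -0.001, 1.733]
ft_force: [-8.2, -1.9, 2.8]
opening: 0.0185
finger_force: 59.8
clock: 13.5
ee_pos: [0.5898, -0.193, 0.1214]
eef_rot: [-3.139, 0.001, 1.983]
ft_force: [-4.3, -5.5, 0.0]
opening: 0.0184
finger_force: 59.3
[array([ 0.51914632, -0.18154557,  0.155     ]), array([ 0.58504777, -0.19245956,  0.155     ]), array([ 0.59175562, -0.19171274,  0.155     ]), array([ 0.59841776, -0.1906316 ,  0.155     ])]
```

```bash
python3 -m crank '[[[-0.8,3,0],[0,0,-1.3]],[[0,0,0],[0,0,0]],[[0,0,0],[0,0,0]],[[0,0,0],[0,0,0]],[[0,0,0],[0,0,0]],[[0,0,0],[0,0,0]]]'; python3 - <<'E'
from h import *
f=grab_frame("top");b=f["image"][160:320,260:460];a=grab_frame("side")["image"][120:380,200:460]
cv2.imwrite("pics/c6.png",np.hstack([cv2.resize(a,(390,390)),cv2.resize(b,(400,390))]))
E
```

```text
clock: 14.2
ee_pos: [0.5927, -0.1926, 0.1215]
eef_rot: [-3.139, 0.001, 2.006]
ft_force: [-4.6, -4.5, -0.2]
opening: 0.0182
finger_force: 59.3
```

View pics/c6.png

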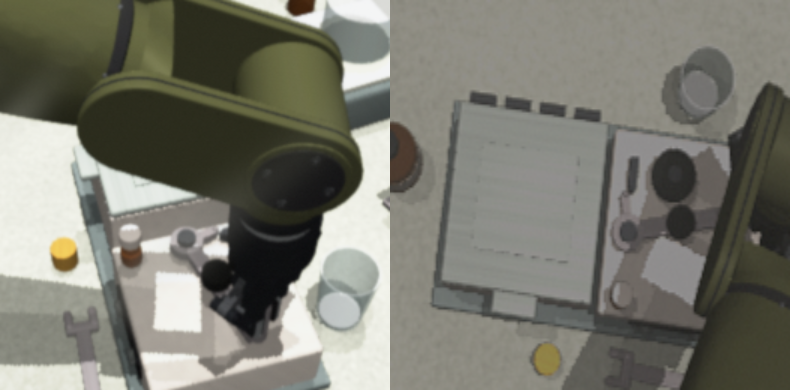

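```bash
python3 -c "
from rig import *
print(hand_in())"
```

```text
the job is handed in; nothing more can be done
None
```

The job is handed in, with the lid closed first and the robot still gripping the post. By my position estimates the tensioner is at about 0.56 rad (limit 0.60), and the last pictures showed no bystander visibly moved. The judge's result was not shown.

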